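# Pin the phone press jig shut and hold it

### The job

Lower the open lid of the phone press jig, then take the locking pin with the wide collar out of the pin stand and push it straight down through the hole in the lid into the hole in the base until its collar presses the springy lid flat onto the base. Finish still gripping the pin and pressing it down so that the lid stays flat: do not let go. Leave the other two pins and everything else on the bench where they are.

Things in the scene. Friction and masses are not known exactly. Their poses are not given: they have to be found in the camera images.
- jig: phone press jig, fixed to the bench: bare aluminium base block 140 mm (its x) x 200 mm (its y) x 30 mm high, with a black phone lying in it. Origin under the middle of the block, on the bench; z up. Its -x side is the front (towards the robot), its +x side carries the hinge, whose axis runs along its y
- jig_hinge (a point): middle of the lid's hinge axis: 58 mm from the jig's middle towards its +x side, 34 mm above the bench; the axis runs along the jig's y
- jig_hole (a point): centre of the mouth of the round 13 mm hole in the top face of the jig's base, near the middle of the front edge, 52 mm from the jig's middle; vertical, right through the 30 mm base
- jig_lid (a joint): opening angle of the lid about the hinge, rad: 0 = lowered until it rests on its springs, about 1.57 = standing upright over the hinge, larger = leaning away from the front. The hinge is stiff (about 0.2 N m of friction): the lid stays at any angle where it is left. The lid plate itself stands 0.05 rad further open than this reading as long as its springs are not pressed in
- lid_plate: the lid: bare aluminium plate 8 mm thick, 180 mm wide, 150 g. Origin on the hinge axis, at mid-thickness; it reaches from 6 to 128 mm from the hinge along its own -x; its own z is the outer face's normal (up when shut), its y runs along the hinge. Lowered and left alone it is held about 0.05 rad (5 to 6 mm at its front edge) above the base by springs; it takes about 8 N downward near the hole to press it flat on the base, where a hard stop ends the travel
- lid_hole (a point): centre of the round 13 mm through hole at the lid's outer (top) face, 110 mm from the hinge axis, over jig_hole when the lid is down; 38 mm above the bench when the lid is pressed flat, about 43 mm when it rests on its springs
- pin_stand: black block 60 mm (its x) x 180 mm (its y) x 40 mm high, fixed to the bench, with three 12.5 mm upright holes 36 mm deep in a row along its y at -60, 0 and +60 mm; one pin stands in each, in any order. Origin under its centre
- lock_pin_mid (a point): the locking pin, half-way up (40 mm above its tip). Steel, 90 g, 80 mm long, told by its wide collar and thick grip: from below, a 10 mm shank 32 mm long with a chamfered tip, a collar 26 mm across and 6 mm thick (from 32 to 38 mm above the tip), a round grip 18 mm across from 38 to 80 mm. It stands in the stand with its collar on the stand's top. z points up along the pin
- lock_pin_tip (a point): centre of the lower end of the locking pin's shank
- lock_pin: the locking pin as a body (see lock_pin_mid); origin at its tip, z up along the pin
- plain_pin: a plain 10 mm steel rod pin, 74 mm long, without collar or grip, also standing in the pin stand; not needed. Origin at the middle of its lower end, z up along it
- tee_pin: a 10 mm steel pin, 66 mm long, with a thin 34 mm crossbar at its top and no collar, also standing in the pin stand; not needed. Origin at the middle of its lower end
- solder_spool: white-flanged spool of solder, 54 mm across, 30 mm high; bystander, origin under its centre
- screw_tray: small square grey screw tray, 70 x 70 mm, 16 mm high; bystander, origin under its centre
- screwdriver: black-handled screwdriver, 160 mm long, lying; bystander
- phone_shell: empty black phone shell, 72 x 146 mm, 8 mm high, lying flat; bystander, origin under its centre
- flux_jar: small jar, 44 mm across, 45 mm high; bystander, origin under its centre

How it is judged (in metres and radians):
On the way, in this order (a step that is already met when the one before it is completed fails the run):
1. the lid is lowered onto its springs (value of joint jig_lid below 0.03 rad and height (world z) of lock_pin_tip below 0.02 m), for 0.2 s.
2. the locking pin is lifted out of the stand (height (world z) of lock_pin_tip above 0.046 m), for 0.1 s.
3. the pin has passed through the lid's hole into the base's hole (horizontal distance between lock_pin_tip and jig_hole below 0.005 m and z of lock_pin_tip in the frame of jig below 0.024 m and value of joint jig_lid below 0.03 rad), for 0.1 s.
At the end, for the whole second after the job is handed in: lid down and within 1.5 mm of flat at its hole; locking pin in both holes, upright within 0.12 rad, tip within 5 mm of the base hole's axis and within 3 mm of full depth (collar on the lid), pressing the lid with over 4 N, held by the fingers with over 3 N, and still (value of joint jig_lid below 0.03 rad and z of lid_hole in the frame of jig below 0.0395 m and horizontal distance between lock_pin_tip and jig_hole below 0.005 m and z of lock_pin_tip in the frame of jig below 0.009 m and angle between the z axis of lock_pin and the z axis of jig, either way round below 0.12 rad and contact force between lock_pin and lid_plate above 4 N and contact force between the fingers and lock_pin above 3 N and linear speed of lock_pin below 0.02 m/s); the arm keeps its last pose, push and grip.
It fails at once if another thing on the bench (either other pin or a bystander) is shifted by more than 30 mm (distance of any of plain_pin, tee_pin, solder_spool, screw_tray, screwdriver, phone_shell, flux_jar from where it was at the start of the episode above 0.03 m).
It also fails if it takes over 51 s, if anything falls off the work surface, if the arm or the gripper's body presses on something with over 40 N, if the wrist force passes 120 N, or if a joint passes its speed limit or range.

### The arm

A 7-joint arm with a two-finger parallel gripper is mounted at the origin on the work surface. World frame = base frame: x ahead of the robot, y to its left, z up, the work surface at z = 0. Lengths are in mm, angles in rad, forces in N, time in s.
With the tool pointing down it reaches from about 350 to 900 mm from the base axis. Payload 19.9 kg.
Tool frame: the origin (TCP) lies on the front face of the gripper's body, between the roots of the fingers; the fingertips stand 97 mm ahead of it and the grasp point (between the pads) lies 78 mm ahead of it; z points along the fingers, y is the line along which they close (so a half turn about z gives the same grasp; the last joint's range is limited). The gripper opens to 94 mm and grips with 3 to 60 N. Pads are 16 mm wide; open, the fingers measure 119 mm over their backs; the gripper's body (75 mm by 177 mm) begins 78 mm behind the grasp point.
Start: joints at [-1.25, 0.417, -0.01, 1.614, 0.005, 1.111, -0.053], TCP at [221.796, 584.307, 302.625] pointing down, gripper open.
Joint ranges: [-2.81, 2.81], [-0.39, 2.02], [-1.27, 1.25], [0.06, 2.57], [-1.19, 4.33], [0.19, 2], [-2.82, 2.82]. Speed limits (rad/s): [1.89, 1.89, 2.39, 2.39, 3.01, 3.01, 3.01].

### API

Orientations are given as a unit quaternion [x, y, z, w].
In Python, from workcell import robot gives the robot as it stands.
- The arm moves only by the tool arm_command, never from a script. Its argument "moves" is a list of rows, each an object of numbers: "fingers": the opening, from -1 (shut) to 1 (fully open), so that 0 is half open; "dx", "dy", "dz": the shift along the world's x, y, z each as a share of 120 mm, from -1 to 1; "ax", "ay", "az": the turn, a rotation vector about the world's x, y, z each as a share of pi/2 rad, from -1 to 1. A call has 1 to 5 rows; each row shifts and turns the commanded pose from where the row before left it; what a row does not reach is not made up. A row lasts 1/8 s, in which the tool goes at most 62.5 mm and 10.7 degrees, less where a joint would pass 70% of its speed; a pose out of reach is approached as far as the arm can. A call with a number of a shift or a turn outside -1 to 1 is refused whole. A call with a gripper value outside its range is refused whole. The fingers move at their own pace and stop on an object; the grip force is fixed at half the most. Time passes only in rows, so rows that do not move let the fingers close. It gives the time, the measured TCP pose, the force, the opening and the grip force at its end, in the units of the state.
- robot.sense(): the state, without advancing time (a new reading comes with each control period).
- robot.camera(name): name is "scene" or "side" or "wrist"; returns (picture, depth): 384x512x3 uint8, red, green, blue; 384x512 float32, mm along the optical axis (not along the pixel's ray), 0 where there is no reading.
- robot.camera_info(name): a dict with "fovy" (degrees; the focal length in pixels is half the picture's height over the tangent of half this angle, whatever the lens; pixels are square), "cx", "cy" (the principal point, pixels), "eye" and "attitude" of the camera in the world. Camera axes: x right, y down, z forward; pixel columns grow to the right and rows downward; lengths in mm; the calibration is good to about 2 mm. A picture is of the moment at which its call begins: read the wrist's pose just before it. camera_info takes no time and is no camera call; for the wrist camera it gives the pose at the moment of the call.
- robot.sign_off(): hands the job in; it is judged then, once.
The state is a dict: "t": time; "joint_positions": joint angles; "joint_vel": joint speeds; "effort": joint torques, N m; "ee_pos": TCP position; "orientation": TCP orientation; "contact_force": force on the tool from outside, world axes, zero at the start; "wrist_torque": the same for the moment, N m; "width": finger opening in mm; "grasp_force": force on a finger pad.
Only numpy, scipy, OpenCV 4.12 (cv2) and the standard library are available. Lean on these libraries where they do the work, as an engineer would, in place of code of your own. Each camera call takes 0.05 s, during which the arm holds its last target. There are 200 camera calls.

## Working session

There is one attempt and no reset: what is moved stays moved. The work goes in short steps, Python scripts to look and compute and a tool call to move; the robot and the scene stay as the last step left them, time stands still between calls to the robot, and variables do not carry over. Pictures are saved under pics/ and viewed, at most 10 in all, crops included, and the job is handed in when it is done.

Besides the shell and the picture viewer there is one more tool, called after "Request:" by a JSON object that holds its "api" and its "payload", one argument or row to a line. arm_command: Moves the arm, as the interface text tells. Its arguments: {"type":"object","properties":{"moves":{"type":"array","items":{"type":"object","properties":{"fingers":{"type":"number"},"dx":{"type":"number","minimum":-1,"maximum":1},"dy":{"type":"number","minimum":-1,"maximum":1},"dz":{"type":"number","minimum":-1,"maximum":1},"ax":{"type":"number","minimum":-1,"maximum":1},"ay":{"type":"number","minimum":-1,"maximum":1},"az":{"type":"number","minimum":-1,"maximum":1}}}}},"required":["moves"]}

```bash
mkdir -p pics; cat > h.py <<'E'
import numpy as np, cv2
from workcell import robot
from scipy.spatial.transform import Rotation as R
def snap(n,f):
    i=robot.camera_info(n); p,d=robot.camera(n)
    cv2.imwrite(f'pics/{f}.png',p[:,:,::-1]); np.savez(f'pics/{f}.npz',p=p,d=d,i=np.array(i,dtype=object)); return p,d,i
def load(f):
    z=np.load(f'pics/{f}.npz',allow_pickle=True); return z['p'],z['d'],z['i'].item()
def rot(i):
    a=np.array(i['attitude'],float); return R.from_quat(a).as_matrix() if a.size==4 else a.reshape(3,3)
def ray(i,u,v):
    f=192/np.tan(np.radians(i['fovy'])/2)
    return rot(i)@np.array([(u-i['cx'])/f,(v-i['cy'])/f,1.])
def pt(i,d,u,v): return np.array(i['eye'])+ray(i,u,v)*d[int(round(v)),int(round(u))]
def atz(i,u,v,z):
    r=ray(i,u,v); e=np.array(i['eye']); return e+r*(z-e[2])/r[2]
def cloud(i,d):
    f=192/np.tan(np.radians(i['fovy'])/2)
    v,u=np.mgrid[:384,:512]; c=np.stack([(u-i['cx'])/f,(v-i['cy'])/f,np.ones(u.shape)],-1)*d[...,None]
    return c@rot(i).T+np.array(i['eye'])
E
python3 - <<'E'
from h import *
s=robot.sense();print(s['t'],s['ee_pos'],s['orientation'],s['width'])
ims=[]
for n in('scene','side'):
    p,d,i=snap(n,n+'0');print(n,i);ims.append(p)
snap('wrist','wrist0');print(robot.camera_info('wrist'))
cv2.imwrite('pics/s2.png',cv2.resize(ims[0],(768,576))[:,:,::-1]);cv2.imwrite('pics/d2.png',cv2.resize(ims[1],(768,576))[:,:,::-1])
E
```

```text
0.0 [221.72098715 584.05583523 302.05130669] [ 1.80400594e-01  9.83593028e-01 -6.15407682e-04 -5.23920013e-05] 94.1910494773235
scene {'fovy': 49.52830164092554, 'cx': 255.59096641291387, 'cy': 190.0492642044472, 'eye': array([818.40692507, 600.39986779, 951.65304266]), 'attitude': array([ 0.23590456,  0.92660507, -0.28481036, -0.06808186])}
side {'fovy': 49.13257957734465, 'cx': 258.44668920818447, 'cy': 194.54134926150425, 'eye': array([ -21.22372395, -636.160354  , 1001.62460639]), 'attitude': array([ 0.88067031, -0.29304579,  0.12750289, -0.34969555])}
{'fovy': 71.84585226253877, 'cx': 257.26670176526727, 'cy': 189.12637554028075, 'eye': array([159.41433798, 607.22666484, 384.29645792]), 'attitude': array([0.81715682, 0.56435546, 0.06598269, 0.09697388])}
```

View pics/s2.png

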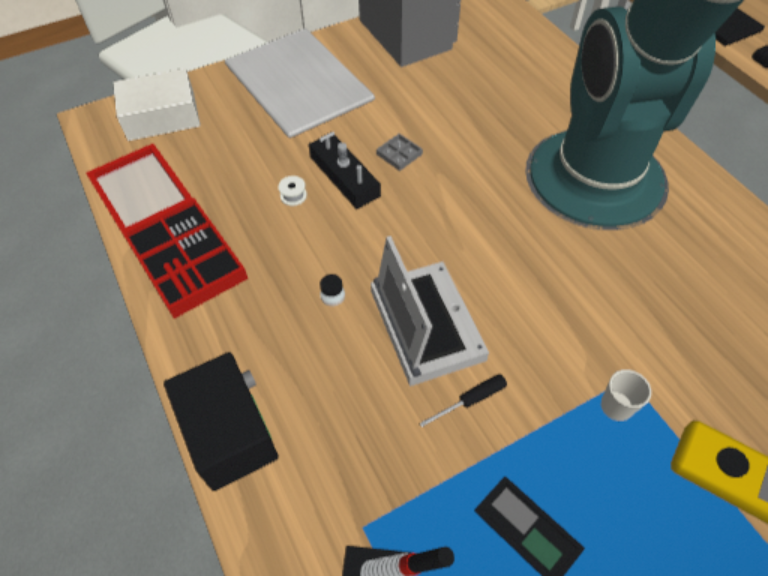

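View pics/d2.png

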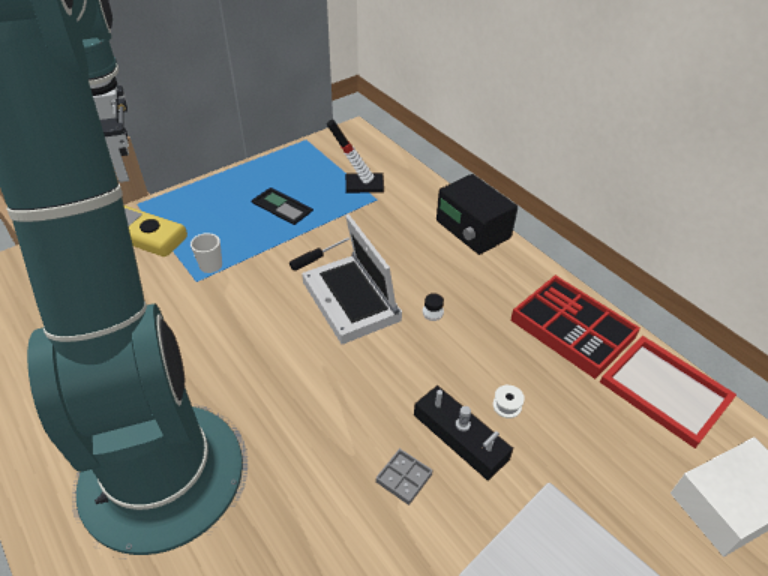

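The scene view shows the locking pin in the stand's middle hole at (343,153), the jig with its lid about upright, its base hole at (457,308) and lid hole at (404,286). In the side view the locking pin is at (464,412), the jig at (350,295) and the base hole at (328,300).

```bash
python3 - <<'E'
from h import *
k=1.5
for n,h,lp,js in(('scene0',(457,308),(343,147),(440,310)),('side0',(328,300),(465,407),(350,290))):
    p,d,i=load(n); C=cloud(i,d)
    print(n,'hole',atz(i,h[0]/k,h[1]/k,30).round(1),pt(i,d,h[0]/k,h[1]/k).round(1),'pin top',atz(i,lp[0]/k,lp[1]/k,84).round(1),pt(i,d,lp[0]/k,lp[1]/k).round(1))
    for name,c,z,r in(('jig',atz(i,js[0]/k,js[1]/k,30),30,140),('stand',atz(i,lp[0]/k,lp[1]/k,84),40,115)):
        m=(np.hypot(C[...,0]-c[0],C[...,1]-c[1])<r)&(abs(C[...,2]-z)<5)&(d>0)
        print(name,m.sum(),np.median(C[m][:,2]).round(1),cv2.minAreaRect(C[m][:,:2].astype(np.float32)))
    m=(np.hypot(C[...,0]-c[0],C[...,1]-c[1])<115)&(C[...,2]>48)&(d>0)
    lab=cv2.connectedComponentsWithStats(m.astype(np.uint8))
    for q in range(1,lab[0]):
        if lab[2][q,4]>8: P=C[lab[1]==q]; print('pin',len(P),P.mean(0).round(1),P[:,2].max().round(1))
    c=atz(i,js[0]/k,js[1]/k,30)
    m=(np.hypot(C[...,0]-c[0],C[...,1]-c[1])<170)&(C[...,2]>48)&(d>0)
    P=C[m]; cc=P.mean(0); u,s,v=np.linalg.svd(P-cc,full_matrices=False); print('lid n',v[2].round(3),'c',cc.round(1),P.min(0).round(),P.max(0).round(), s)
E
```

```text
scene0 hole [439.3 152.7  30. ] [435.8 148.5  21.3] pin top [ 458.9 -246.3   84. ] [ 459.2 -245.5   84.9]
jig 2247 28.5 ((493.4590148925781, 141.5603485107422), (201.61077880859375, 140.79559326171875), 81.13042449951172)
stand 645 37.6 ((460.9162292480469, -250.065185546875), (62.27528381347656, 183.32150268554688), 6.159297466278076)
pin 40 [ 467.7 -307.5   63.3] 69.6
pin 73 [ 463.1 -245.7   71. ] 90.2
pin 27 [ 455.4 -187.8   63.8] 78.6
lid n [ 0.974 -0.149  0.173] c [542.9 142.2 114.5] [514.  43.  48.] [566. 225. 162.] [2011.88550587 1308.98665546   70.90650619]
side0 hole [440.4 146.4  30. ] [445.4 154.8  19.6] pin top [ 465.5 -245.8   84. ] [ 462.8 -248.    89.1]
jig 1784 30.2 ((491.180419921875, 140.47039794921875), (207.1372528076172, 140.96145629882812), 81.60208129882812)
stand 1186 39.7 ((460.1368103027344, -250.85946655273438), (63.22443389892578, 181.57260131835938), 6.117433071136475)
pin 30 [ 452.3 -193.4   68.2] 79.0
pin 94 [ 457.5 -254.2   73.8] 89.9
pin 44 [ 465.6 -312.5   66.7] 74.8
lid n [-0.982  0.145 -0.12 ] c [532.5 121.2 115.4] [514.  41.  48.] [558. 224. 164.] [1417.57448871  914.74016582   54.89731994]
```

Request:
{"api": "arm_command", "payload": {
  "moves": [
    {"dx": 0.32, "dy": -0.38, "az": 0.067, "fingers": -1},
    {"dx": 0.32, "dy": -0.38, "az": 0.067, "fingers": -1},
    {"dx": 0.32, "dy": -0.38, "fingers": -1},
    {"dx": 0.32, "dy": -0.38, "fingers": -1},
    {"dx": 0.32, "dy": -0.38, "fingers": -1}
  ]
}}

```text
schema error: expected keys fingers, dx, dy, dz, ax, ay, az
```

Request:
{"api": "arm_command", "payload": {
  "moves": [
    {"dx": 0.32, "dy": -0.38, "fingers": -1},
    {"dx": 0.32, "dy": -0.38, "fingers": -1},
    {"dx": 0.32, "dy": -0.38, "fingers": -1},
    {"dx": 0.32, "dy": -0.38, "fingers": -1},
    {"fingers": -1}
  ]
}}

```text
schema error: expected keys fingers, dx, dy, dz, ax, ay, az
```

All keys are needed.

Request:
{"api": "arm_command", "payload": {
  "moves": [
    {"dx": 0.32, "dy": -0.38, "dz": 0, "ax": 0, "ay": 0, "az": 0.067, "fingers": -1},
    {"dx": 0.32, "dy": -0.38, "dz": 0, "ax": 0, "ay": 0, "az": 0.067, "fingers": -1},
    {"dx": 0.32, "dy": -0.38, "dz": 0, "ax": 0, "ay": 0, "az": 0, "fingers": -1},
    {"dx": 0.32, "dy": -0.38, "dz": 0, "ax": 0, "ay": 0, "az": 0, "fingers": -1},
    {"dx": 0.32, "dy": -0.38, "dz": 0, "ax": 0, "ay": 0, "az": 0, "fingers": -1}
  ]
}}

```text
t: 0.78
ee_pos: [414.8, 354.6, 302.6]
orientation: [0.076, 0.997, 0.0, 0.0]
contact_force: [1.2, 0.6, 0.8]
width: 47.9
grasp_force: 0.0
```

Request:
{"api": "arm_command", "payload": {
  "moves": [
    {"dx": 0.32, "dy": -0.38, "dz": 0, "ax": 0, "ay": 0, "az": 0, "fingers": -1},
    {"dx": 0.32, "dy": -0.38, "dz": 0, "ax": 0, "ay": 0, "az": 0, "fingers": -1},
    {"dx": 0.32, "dy": -0.38, "dz": 0, "ax": 0, "ay": 0, "az": 0, "fingers": -1},
    {"dx": 0.32, "dy": -0.38, "dz": 0, "ax": 0, "ay": 0, "az": 0, "fingers": -1},
    {"dx": 0, "dy": 0, "dz": 0, "ax": 0, "ay": 0, "az": 0, "fingers": -1}
  ]
}}

```text
t: 1.4
ee_pos: [569.5, 169.4, 302.2]
orientation: [0.079, 0.997, -0.001, 0.0]
contact_force: [0.1, 0.9, -0.3]
width: 0.6
grasp_force: 0.0
```

Request:
{"api": "arm_command", "payload": {
  "moves": [
    {"dx": 0.35, "dy": -0.38, "dz": 0, "ax": 0, "ay": 0, "az": 0, "fingers": -1},
    {"dx": 0, "dy": 0, "dz": -0.3, "ax": 0, "ay": 0, "az": 0, "fingers": -1},
    {"dx": 0, "dy": 0, "dz": -0.35, "ax": 0, "ay": 0, "az": 0, "fingers": -1},
    {"dx": -0.1, "dy": 0, "dz": 0, "ax": 0, "ay": 0, "az": 0, "fingers": -1},
    {"dx": 0, "dy": 0, "dz": 0, "ax": 0, "ay": 0, "az": 0, "fingers": -1}
  ]
}}

```text
t: 2.02
ee_pos: [596.9, 129.0, 226.2]
orientation: [0.076, 0.997, 0.0, 0.0]
contact_force: [-0.2, 0.2, 1.5]
width: 0.5
grasp_force: 0.0
```

```bash
python3 - <<'E'
from h import *
print(robot.sense()['ee_pos'])
p,d,i=snap('scene','scene1'); cv2.imwrite('pics/c1.png',cv2.resize(p[120:280,190:390],(800,640))[20:620,:,::-1])
E
```

```text
[596.87408151 128.99393502 226.19638356]
```

View pics/c1.png

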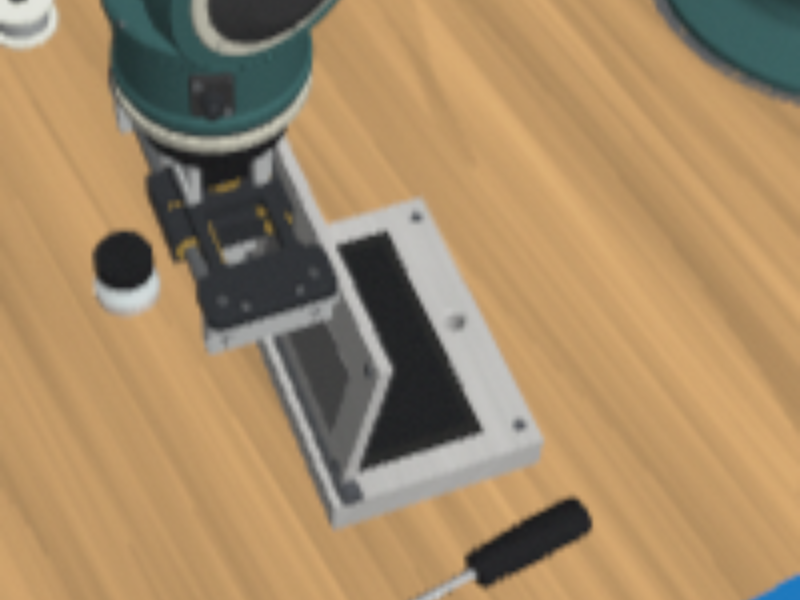

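Request:
{"api": "arm_command", "payload": {
  "moves": [
    {"dx": 0.033, "dy": 0.214, "dz": 0.165, "ax": 0, "ay": 0, "az": 0, "fingers": -1},
    {"dx": -0.305, "dy": 0.047, "dz": 0, "ax": 0, "ay": 0, "az": 0, "fingers": -1},
    {"dx": -0.148, "dy": 0.023, "dz": 0, "ax": 0, "ay": 0, "az": 0, "fingers": -1},
    {"dx": -0.185, "dy": 0.028, "dz": -0.045, "ax": 0, "ay": 0, "az": 0, "fingers": -1},
    {"dx": -0.173, "dy": 0.026, "dz": -0.082, "ax": 0, "ay": 0, "az": 0, "fingers": -1}
  ]
}}

```text
t: 2.7
ee_pos: [504.4, 169.5, 231.4]
orientation: [0.076, 0.997, 0.001, 0.002]
contact_force: [2.5, -0.0, -0.7]
width: 0.6
grasp_force: 1.4
```

Request:
{"api": "arm_command", "payload": {
  "moves": [
    {"dx": -0.153, "dy": 0.023, "dz": -0.115, "ax": 0, "ay": 0, "az": 0, "fingers": -1},
    {"dx": -0.129, "dy": 0.02, "dz": -0.143, "ax": 0, "ay": 0, "az": 0, "fingers": -1},
    {"dx": -0.097, "dy": 0.015, "dz": -0.166, "ax": 0, "ay": 0, "az": 0, "fingers": -1},
    {"dx": -0.063, "dy": 0.01, "dz": -0.183, "ax": 0, "ay": 0, "az": 0, "fingers": -1},
    {"dx": 0, "dy": 0, "dz": 0, "ax": 0, "ay": 0, "az": 0, "fingers": -1}
  ]
}}

```text
t: 3.32
ee_pos: [451.0, 177.4, 156.9]
orientation: [0.076, 0.997, 0.0, 0.0]
contact_force: [0.3, 0.1, 0.1]
width: 0.2
grasp_force: 0.0
```

Request:
{"api": "arm_command", "payload": {
  "moves": [
    {"dx": -0.02, "dy": 0, "dz": -0.07, "ax": 0, "ay": 0, "az": 0, "fingers": -1},
    {"dx": 0, "dy": 0, "dz": -0.07, "ax": 0, "ay": 0, "az": 0, "fingers": -1},
    {"dx": 0, "dy": 0, "dz": -0.02, "ax": 0, "ay": 0, "az": 0, "fingers": -1},
    {"dx": 0, "dy": 0, "dz": 0, "ax": 0, "ay": 0, "az": 0, "fingers": -1}
  ]
}}

```text
t: 3.82
ee_pos: [448.9, 177.1, 137.3]
orientation: [0.076, 0.997, 0.0, 0.0]
contact_force: [0.9, 1.3, 3.7]
width: 0.2
grasp_force: 1.9
```

Request:
{"api": "arm_command", "payload": {
  "moves": [
    {"dx": 0, "dy": 0, "dz": -0.015, "ax": 0, "ay": 0, "az": 0, "fingers": -1},
    {"dx": 0, "dy": 0, "dz": 0, "ax": 0, "ay": 0, "az": 0, "fingers": -1},
    {"dx": 0, "dy": 0, "dz": 0, "ax": 0, "ay": 0, "az": 0, "fingers": -1}
  ]
}}

```text
t: 4.2
ee_pos: [448.8, 177.2, 135.6]
orientation: [0.076, 0.997, 0.0, 0.0]
contact_force: [-0.4, 1.4, 6.6]
width: 0.5
grasp_force: 3.0
```

Request:
{"api": "arm_command", "payload": {
  "moves": [
    {"dx": 0, "dy": 0, "dz": 0.5, "ax": 0, "ay": 0, "az": 0, "fingers": 0.3},
    {"dx": 0, "dy": 0, "dz": 0.5, "ax": 0, "ay": 0, "az": 0, "fingers": 0.3},
    {"dx": 0.01, "dy": -0.5, "dz": 0, "ax": 0, "ay": 0, "az": -0.118, "fingers": 0.3},
    {"dx": 0.01, "dy": -0.5, "dz": 0, "ax": 0, "ay": 0, "az": -0.118, "fingers": 0.3},
    {"dx": 0.01, "dy": -0.5, "dz": 0, "ax": 0, "ay": 0, "az": -0.118, "fingers": 0.3}
  ]
}}

```text
t: 4.82
ee_pos: [451.7, -4.8, 255.5]
orientation: [0.35, 0.937, 0.0, 0.0]
contact_force: [2.1, 0.0, 0.2]
width: 46.8
grasp_force: 0.0
```

Request:
{"api": "arm_command", "payload": {
  "moves": [
    {"dx": 0.01, "dy": -0.5, "dz": 0, "ax": 0, "ay": 0, "az": -0.118, "fingers": 0.3},
    {"dx": 0.01, "dy": -0.5, "dz": 0, "ax": 0, "ay": 0, "az": -0.118, "fingers": 0.3},
    {"dx": 0.01, "dy": -0.5, "dz": 0, "ax": 0, "ay": 0, "az": -0.118, "fingers": 0.3},
    {"dx": 0.01, "dy": -0.3, "dz": 0, "ax": 0, "ay": 0, "az": -0.118, "fingers": 0.3},
    {"dx": 0, "dy": 0, "dz": 0, "ax": 0, "ay": 0, "az": 0, "fingers": 0.3}
  ]
}}

```text
t: 5.45
ee_pos: [456.2, -221.5, 255.2]
orientation: [0.665, 0.746, -0.001, 0.0]
contact_force: [0.4, -0.2, -1.4]
width: 61.2
grasp_force: 0.0
```

```bash
python3 - <<'E'
from h import *
s=robot.sense();print(s['ee_pos'],s['width'],R.from_quat(s['orientation']).as_matrix().round(3))
p,d,i=snap('wrist','w1'); a=cv2.resize(p,(768,576))
p2,d2,i2=snap('side','side1'); cv2.imwrite('pics/w1b.png',a[:,:,::-1])
cv2.imwrite('pics/j1.png',cv2.resize(p2[130:270,180:355],(700,560))[:,:,::-1])
E
```

```text
[ 456.24182826 -221.47056377  255.15784283] 61.191702625725945 [[-0.114  0.993 -0.001]
 [ 0.993  0.114 -0.001]
 [-0.001 -0.001 -1.   ]]
```

View pics/w1b.png

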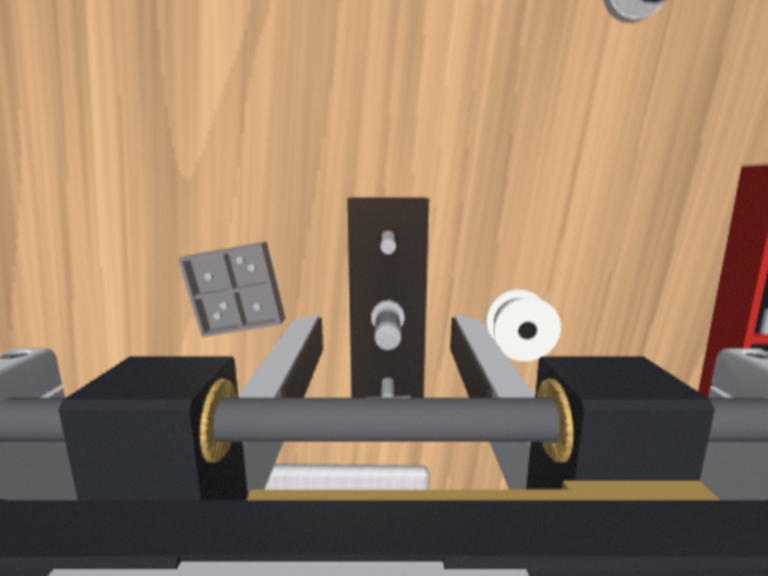

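View pics/j1.png

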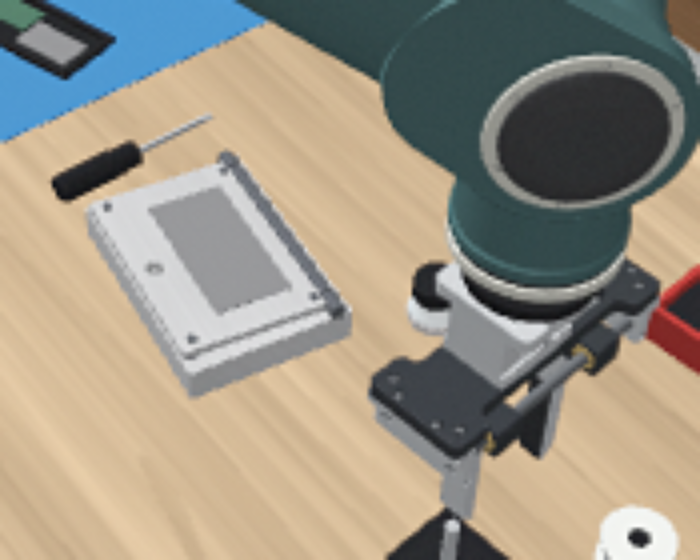

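The lid is down (side crop: lid hole at (155,268)). In the wrist view the locking pin's top is at (388,333), centred between the fingers sideways.

```bash
python3 - <<'E'
from h import *
p,d,i=load('w1'); print(atz(i,388/1.5,333/1.5,88).round(1),pt(i,d,388/1.5,333/1.5).round(1),atz(i,388/1.5,316/1.5,46).round(1))
p,d,i=load('side1'); u,v=180+155/4,130+268/4; print('lid hole',atz(i,u,v,43).round(1),pt(i,d,u,v).round(1))
E
```

```text
[ 460.9 -248.6   88. ] [ 460.9 -248.9   87. ] [ 461.3 -250.5   46. ]
lid hole [441.5 146.5  43. ] [445.2 152.6  35.5]
```

Request:
{"api": "arm_command", "payload": {
  "moves": [
    {"dx": 0.04, "dy": -0.24, "dz": 0, "ax": 0, "ay": 0, "az": 0, "fingers": 0.3},
    {"dx": 0, "dy": 0, "dz": -0.3, "ax": 0, "ay": 0, "az": 0, "fingers": 0.3},
    {"dx": 0, "dy": 0, "dz": -0.3, "ax": 0, "ay": 0, "az": 0, "fingers": 0.3},
    {"dx": 0, "dy": 0, "dz": -0.29, "ax": 0, "ay": 0, "az": 0, "fingers": 0.3},
    {"dx": 0, "dy": 0, "dz": 0, "ax": 0, "ay": 0, "az": 0, "fingers": 0.3}
  ]
}}

```text
t: 6.18
ee_pos: [461.0, -246.2, 147.0]
orientation: [0.662, 0.749, -0.001, -0.002]
contact_force: [0.3, -0.3, 0.0]
width: 60.9
grasp_force: 0.0
```

Request:
{"api": "arm_command", "payload": {
  "moves": [
    {"dx": 0, "dy": 0, "dz": 0, "ax": 0, "ay": 0, "az": 0, "fingers": -1},
    {"dx": 0, "dy": 0, "dz": 0, "ax": 0, "ay": 0, "az": 0, "fingers": -1},
    {"dx": 0, "dy": 0, "dz": 0, "ax": 0, "ay": 0, "az": 0, "fingers": -1},
    {"dx": 0, "dy": 0, "dz": 0, "ax": 0, "ay": 0, "az": 0, "fingers": -1},
    {"dx": 0, "dy": 0, "dz": 0, "ax": 0, "ay": 0, "az": 0, "fingers": -1}
  ]
}}

```text
t: 6.8
ee_pos: [461.5, -247.9, 148.7]
orientation: [0.663, 0.749, -0.0, -0.0]
contact_force: [-2.9, 0.3, 7.0]
width: 17.5
grasp_force: 30.0
```

Request:
{"api": "arm_command", "payload": {
  "moves": [
    {"dx": 0, "dy": 0, "dz": 0.15, "ax": 0, "ay": 0, "az": 0, "fingers": -1},
    {"dx": 0, "dy": 0, "dz": 0.25, "ax": 0, "ay": 0, "az": 0, "fingers": -1},
    {"dx": 0, "dy": 0, "dz": 0.4, "ax": 0, "ay": 0, "az": 0, "fingers": -1},
    {"dx": 0, "dy": 0.2, "dz": 0, "ax": 0, "ay": 0, "az": 0, "fingers": -1},
    {"dx": -0.02, "dy": 0.4, "dz": 0, "ax": 0, "ay": 0, "az": 0, "fingers": -1}
  ]
}}

```text
t: 7.42
ee_pos: [459.5, -176.2, 246.1]
orientation: [0.664, 0.748, 0.0, 0.001]
contact_force: [1.1, 1.1, -0.5]
width: 17.6
grasp_force: 30.0
```

Request:
{"api": "arm_command", "payload": {
  "moves": [
    {"dx": -0.03, "dy": 0.45, "dz": 0, "ax": 0, "ay": 0, "az": 0, "fingers": -1},
    {"dx": -0.03, "dy": 0.45, "dz": 0, "ax": 0, "ay": 0, "az": 0, "fingers": -1},
    {"dx": -0.03, "dy": 0.45, "dz": 0, "ax": 0, "ay": 0, "az": 0, "fingers": -1},
    {"dx": -0.03, "dy": 0.45, "dz": 0, "ax": 0, "ay": 0, "az": 0, "fingers": -1},
    {"dx": -0.03, "dy": 0.45, "dz": 0, "ax": 0, "ay": 0, "az": 0, "fingers": -1}
  ]
}}

```text
t: 8.05
ee_pos: [441.2, 95.8, 245.8]
orientation: [0.663, 0.748, 0.001, 0.0]
contact_force: [0.6, 0.2, -2.2]
width: 17.8
grasp_force: 30.0
```

Request:
{"api": "arm_command", "payload": {
  "moves": [
    {"dx": 0, "dy": 0.3, "dz": -0.1, "ax": 0, "ay": 0, "az": 0, "fingers": -1},
    {"dx": 0, "dy": 0.1, "dz": -0.1, "ax": 0, "ay": 0, "az": 0, "fingers": -1},
    {"dx": 0, "dy": 0, "dz": 0, "ax": 0, "ay": 0, "az": 0, "fingers": -1}
  ]
}}

```text
t: 8.43
ee_pos: [441.2, 142.0, 220.4]
orientation: [0.663, 0.749, -0.001, -0.0]
contact_force: [0.1, 0.5, -1.2]
width: 17.6
grasp_force: 30.0
```

```bash
python3 - <<'E'
from h import *
s=robot.sense();print(s['ee_pos'],s['width'],R.from_quat(s['orientation']).as_matrix().round(3))
p,d,i=snap('wrist','w2')
a=cv2.resize(p[190:310,180:340],(800,600),interpolation=cv2.INTER_CUBIC); cv2.imwrite('pics/w2b.png',a[:,:,::-1])
p2,d2,i2=snap('side','side2')
from h import *
cv2.imwrite('pics/j2.png',cv2.resize(p2[135:245,160:300],(760,597),interpolation=cv2.INTER_CUBIC)[:,:,::-1])
E
```

```text
[441.18976425 142.00463272 220.39407364] 17.577729842435485 [[-0.121  0.993 -0.001]
 [ 0.993  0.121 -0.001]
 [-0.001 -0.001 -1.   ]]
```

View pics/w2b.png

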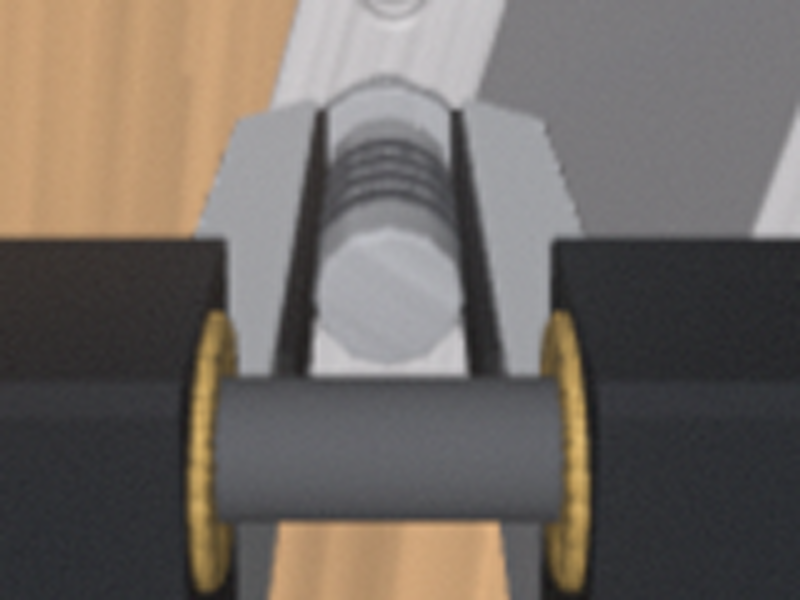

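View pics/j2.png

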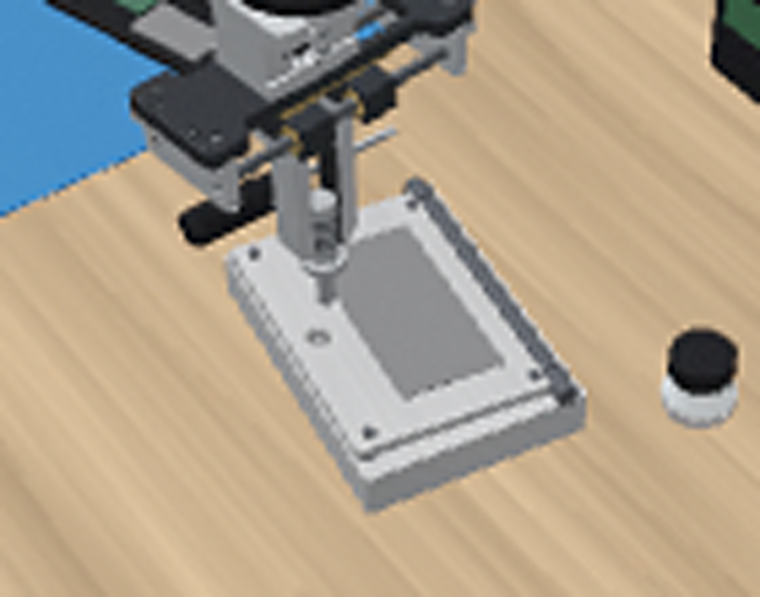

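```bash
python3 - <<'E'
from h import *
p,d,i=load('w2'); 
u,v=180+388/5,190+295/5
print('pin top',atz(i,u,v,159.7).round(2),pt(i,d,u,v).round(1))
p2,d2,i2=load('side2')
for n,a,b,z in(('lidhole',318,337,43),('tip',326,300,79.7),('top',322,195,159.7)):print(n,atz(i2,160+a/5.43,135+b/5.43,z).round(1))
p3,d3,i3=snap('scene','scene2')
A=cv2.resize(p[160:205,230:290],(400,300),interpolation=cv2.INTER_CUBIC)
B=cv2.resize(p3[180:225,280:340],(400,300),interpolation=cv2.INTER_CUBIC)
cv2.imwrite('pics/x2.png',cv2.resize(np.hstack([A,B]),None,fx=1,fy=1)[:,:,::-1])
E
```

```text
pin top [442.14 137.96 159.7 ] [442.2 137.6 159.1]
lidhole [440.9 146.6  43. ]
tip [442.7 137.9  79.7]
top [444.5 137.7 159.7]
```

View pics/x2.png

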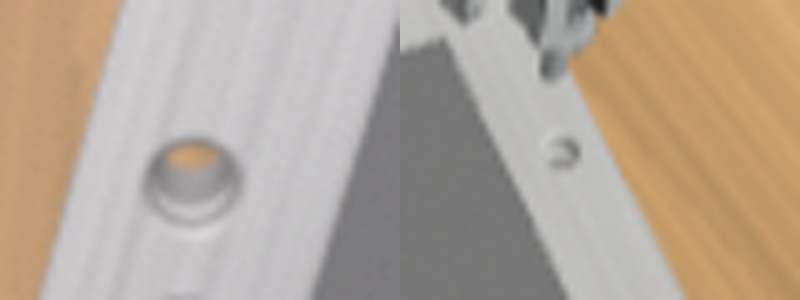

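```bash
python3 - <<'E'
from h import *
p,d,i=load('w2'); k=400/60
for a,b in((193,181),(143,181),(243,181),(193,135),(193,228)): print(atz(i,230+a/k,160+b/k,43).round(1))
p,d,i=load('scene2')
for n,a,b,z in(('hole',165,151,43),('tip',152,72,79.7)): print(n,atz(i,280+a/k,180+b/k,z).round(1))
E
```

```text
[442.3 148.1  43. ]
[434.8 147.2  43. ]
[449.8 149.   43. ]
[441.4 155.1  43. ]
[443.2 140.8  43. ]
hole [440.1 152.2  43. ]
tip [440.9 138.   79.7]
```

Request:
{"api": "arm_command", "payload": {
  "moves": [
    {"dx": 0, "dy": 0.083, "dz": 0, "ax": 0, "ay": 0, "az": 0, "fingers": -1},
    {"dx": 0, "dy": 0, "dz": -0.12, "ax": 0, "ay": 0, "az": 0, "fingers": -1},
    {"dx": 0, "dy": 0, "dz": -0.12, "ax": 0, "ay": 0, "az": 0, "fingers": -1},
    {"dx": 0, "dy": 0, "dz": 0, "ax": 0, "ay": 0, "az": 0, "fingers": -1}
  ]
}}

```text
t: 9.07
ee_pos: [440.8, 151.7, 190.3]
orientation: [0.663, 0.748, -0.001, -0.0]
contact_force: [-0.1, 0.1, -1.2]
width: 17.0
grasp_force: 30.0
```

```bash
python3 - <<'E'
from h import *
print(robot.sense()['ee_pos'])
p2,d2,i2=snap('side','side3');p3,d3,i3=snap('scene','scene3')
A=cv2.resize(p2[165:225,190:250],(400,400),interpolation=cv2.INTER_CUBIC)
B=cv2.resize(p3[170:230,270:330],(400,400),interpolation=cv2.INTER_CUBIC)
cv2.imwrite('pics/x3.png',np.hstack([A,B])[:,:,::-1])
E
```

```text
[440.78333154 151.65641498 190.27783001]
```

View pics/x3.png

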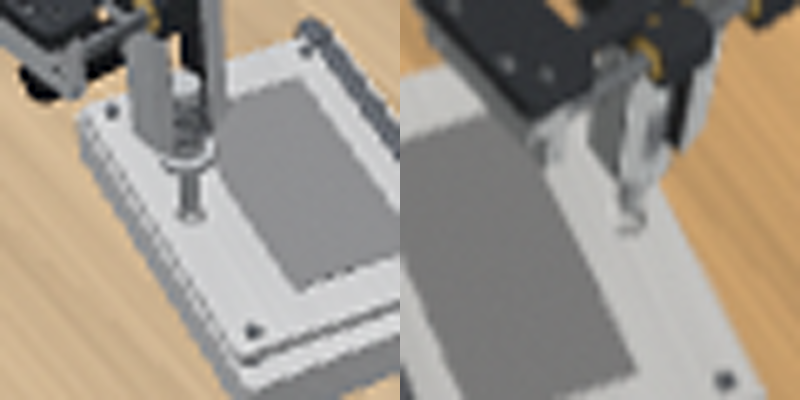

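Both views show the tip right over the lid hole: (190,215) in the left crop, (632,215) in the right.

Request:
{"api": "arm_command", "payload": {
  "moves": [
    {"dx": 0, "dy": 0, "dz": -0.04, "ax": 0, "ay": 0, "az": 0, "fingers": -1},
    {"dx": 0, "dy": 0, "dz": -0.04, "ax": 0, "ay": 0, "az": 0, "fingers": -1},
    {"dx": 0, "dy": 0, "dz": 0, "ax": 0, "ay": 0, "az": 0, "fingers": -1}
  ]
}}

```text
t: 9.55
ee_pos: [441.3, 152.1, 181.8]
orientation: [0.663, 0.749, -0.0, -0.0]
contact_force: [1.3, -0.6, -1.1]
width: 17.4
grasp_force: 30.0
```

Request:
{"api": "arm_command", "payload": {
  "moves": [
    {"dx": 0, "dy": 0, "dz": -0.04, "ax": 0, "ay": 0, "az": 0, "fingers": -1},
    {"dx": 0, "dy": 0, "dz": -0.04, "ax": 0, "ay": 0, "az": 0, "fingers": -1},
    {"dx": 0, "dy": 0, "dz": 0, "ax": 0, "ay": 0, "az": 0, "fingers": -1}
  ]
}}

```text
t: 9.93
ee_pos: [441.2, 152.1, 172.1]
orientation: [0.663, 0.749, -0.0, -0.0]
contact_force: [-0.3, -0.4, -1.1]
width: 17.6
grasp_force: 30.0
```

Request:
{"api": "arm_command", "payload": {
  "moves": [
    {"dx": 0, "dy": 0, "dz": -0.04, "ax": 0, "ay": 0, "az": 0, "fingers": -1},
    {"dx": 0, "dy": 0, "dz": -0.04, "ax": 0, "ay": 0, "az": 0, "fingers": -1},
    {"dx": 0, "dy": 0, "dz": 0, "ax": 0, "ay": 0, "az": 0, "fingers": -1}
  ]
}}

```text
t: 10.3
ee_pos: [441.2, 152.1, 162.5]
orientation: [0.663, 0.749, -0.0, -0.0]
contact_force: [0.9, 0.5, -0.8]
width: 17.2
grasp_force: 30.0
```

Request:
{"api": "arm_command", "payload": {
  "moves": [
    {"dx": 0, "dy": 0, "dz": -0.04, "ax": 0, "ay": 0, "az": 0, "fingers": -1},
    {"dx": 0, "dy": 0, "dz": -0.05, "ax": 0, "ay": 0, "az": 0, "fingers": -1},
    {"dx": 0, "dy": 0, "dz": -0.02, "ax": 0, "ay": 0, "az": 0, "fingers": -1},
    {"dx": 0, "dy": 0, "dz": 0, "ax": 0, "ay": 0, "az": 0, "fingers": -1}
  ]
}}

```text
t: 10.8
ee_pos: [441.3, 152.2, 149.6]
orientation: [0.663, 0.749, -0.0, -0.0]
contact_force: [-0.9, 0.5, 1.8]
width: 17.3
grasp_force: 30.0
```

Request:
{"api": "arm_command", "payload": {
  "moves": [
    {"dx": 0, "dy": 0, "dz": -0.02, "ax": 0, "ay": 0, "az": 0, "fingers": -1},
    {"dx": 0, "dy": 0, "dz": -0.01, "ax": 0, "ay": 0, "az": 0, "fingers": -1},
    {"dx": 0, "dy": 0, "dz": 0, "ax": 0, "ay": 0, "az": 0, "fingers": -1},
    {"dx": 0, "dy": 0, "dz": 0, "ax": 0, "ay": 0, "az": 0, "fingers": -1}
  ]
}}

```text
t: 11.3
ee_pos: [441.3, 152.3, 146.2]
orientation: [0.663, 0.749, -0.0, -0.0]
contact_force: [-2.4, 0.5, 6.4]
width: 17.4
grasp_force: 30.0
```

Request:
{"api": "arm_command", "payload": {
  "moves": [
    {"dx": 0, "dy": 0, "dz": -0.01, "ax": 0, "ay": 0, "az": 0, "fingers": -1},
    {"dx": 0, "dy": 0, "dz": 0, "ax": 0, "ay": 0, "az": 0, "fingers": -1},
    {"dx": 0, "dy": 0, "dz": 0, "ax": 0, "ay": 0, "az": 0, "fingers": -1}
  ]
}}

```text
t: 11.68
ee_pos: [441.3, 152.3, 145.2]
orientation: [0.663, 0.749, 0.0, -0.0]
contact_force: [-3.7, 0.8, 10.0]
width: 17.0
grasp_force: 30.0
```

Request:
{"api": "arm_command", "payload": {
  "moves": [
    {"dx": 0, "dy": 0, "dz": -0.01, "ax": 0, "ay": 0, "az": 0, "fingers": -1},
    {"dx": 0, "dy": 0, "dz": 0, "ax": 0, "ay": 0, "az": 0, "fingers": -1},
    {"dx": 0, "dy": 0, "dz": 0, "ax": 0, "ay": 0, "az": 0, "fingers": -1}
  ]
}}

```text
t: 12.05
ee_pos: [441.3, 152.4, 144.1]
orientation: [0.663, 0.749, 0.0, -0.0]
contact_force: [-5.4, 0.5, 14.4]
width: 17.5
grasp_force: 30.0
```

```bash
python3 - <<'E'
from h import *
s=robot.sense();print(s['contact_force'],s['wrist_torque'])
a=np.array([.9885,-.151]);b=np.array([.151,.9885]);c=np.array([492.3,141])
snap('side','side4');snap('scene','scene4')
for n in('side2','side4','scene2','scene4'):
    p,d,i=load(n);C=cloud(i,d);q=C[...,:2]-c;x=q@a;y=q@b
    for lo,hi in((-65,-58),(-48,-40),(40,50)):
        m=(x>lo)&(x<hi)&(abs(y)>25)&(abs(y)<80)&(abs(C[...,2]-40)<8)&(d>0); print(n,lo,m.sum(),C[m][:,2].mean().round(2),end=' | ')
    m=(abs(x)<200)&(abs(y)<200)&(abs(C[...,2])<4)&(d>0);print('bench',C[m][:,2].mean().round(2))
p,d,i=snap('wrist','w4');C=cloud(i,d);print('top',C[245:253,254:262,2].mean(), C[245:253,254:262].mean((0,1)))
p,d,i=load('w2');C=cloud(i,d);print('top w2',C[245:253,254:262].mean((0,1)))
p2=load('side4')[0];p3=load('scene4')[0]
A=cv2.resize(p2[165:225,190:250],(400,400),interpolation=cv2.INTER_CUBIC)
B=cv2.resize(load('w4')[0][170:270,205:305],(400,400),interpolation=cv2.INTER_CUBIC)
cv2.imwrite('pics/x4.png',np.hstack([A,B])[:,:,::-1])
E
```

```text
[-5.42710302  0.49592818 14.42709815] [-0.06188553  1.40170802 -0.07570781]
side2 -65 52 42.64 | side2 -48 63 42.27 | side2 40 75 38.04 | bench -0.33
side4 -65 41 35.2 | side4 -48 27 35.51 | side4 40 81 37.42 | bench -0.33
scene2 -65 68 41.22 | scene2 -48 103 40.57 | scene2 40 143 36.53 | bench -1.58
scene4 -65 34 33.89 | scene4 -48 50 34.07 | scene4 40 141 35.74 | bench -1.58
top 85.83234681022597 [442.10457111 149.86345796  85.83234681]
top w2 [442.03651149 138.30451906 159.78517823]
```

View pics/x4.png

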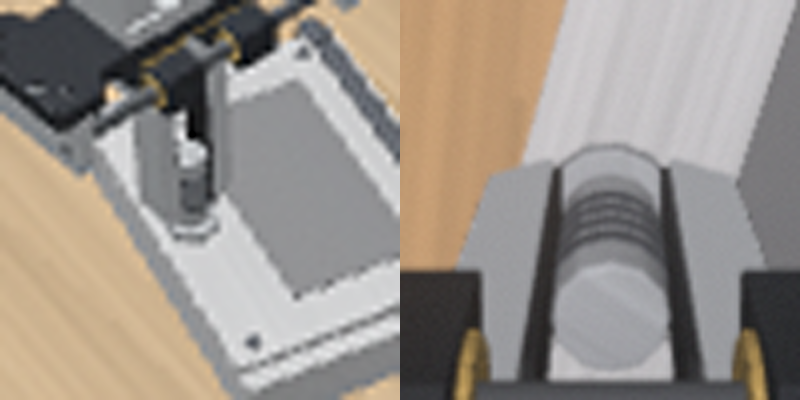

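```bash
python3 -c "
from workcell import robot
print(robot.sign_off())"
```

```text
the job is handed in; nothing more can be done
None
```

I handed the job in at about 12 s with the lid pressed flat, the locking pin fully seated through both holes (tip measured about 6 mm above the bench), and the gripper still holding it (30 N) and pressing down (about 15 N); the hand-in returned no verdict.

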